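# Turn the carton to the lamp bar and lower the hood

## Task

One short end of the slide carton has had its turn at the lamp bar of the small exposure box; now turn the carton a quarter turn so that one of its long upright sides lies flush against the lamp bar, alongside the middle of the bar, standing upright on the steel bed. Then lower the hood gently until it is fully shut - do not let it drop - and let go. Leave the bottle and the tape roll beside it where they are.

Things in the scene. Friction and masses are not known exactly. Their poses are not given: they have to be found in the camera images.
- exposure_box: Low white unit fixed to the worktop, 200x200x30 mm; its steel bed's top is at z=30 mm. Origin: centre of underside; -x its front (to the robot), +y left, z up; yawed -0.3 to 0.05. On the bed's right edge a lamp bar (metal housing, glass rod) is fixed: 140 mm long along x (-70..70 mm), 20 wide, 18 high above the bed, inner face at y=-70 mm. A grey hood is hinged at the rear.
- lamp_face (a point): Point on the lamp bar's inner face, at its middle (x = 0) and at the height of the bed; axes as those of exposure_box. Its y axis points out of the face over the bed.
- hood (a joint): Opening of the grey hood, rad: 0 shut (stop), 1.45 fully open, upright behind the bed (stop). Hinge along the unit's y. Above about 1.0 it leans back and stays open; below, it falls shut by its weight (0.3-0.5 kg, little damping). Open-bottomed shell 160 (x) x 200 (y) x 85 mm high, walls 4 mm, clear window on top; shut, it covers unit x=-80..80 mm, and hits a carton reaching past x=+-76 mm.
- hood_hinge (a point): Middle of the hood's hinge axis, fixed to the unit at x = +80 mm, y = 0, z = 31 mm.
- hood_bar (a point): Middle of the hood's handle: round bar, 12 mm diameter, 120 mm long, parallel to the hinge, on two end posts, 39 mm clear of the hood's front wall. From the hinge it lies 205 mm forward, 60 mm up when shut (circle of 214 mm radius). Hood open: it is the topmost part, free to pinch from above; it may turn between the fingers on the way down. Shut: it juts out in front, 25 mm below the hood's top.
- slide_carton: Upright closed carton, loose, 32 mm thick (its x) x 83 mm long (its y) x 60 mm high (z). Origin: centre of its underside. It starts standing on the bed with its length across the unit and one short end close to the lamp bar. 0.11 to 0.20 kg.
- bottle: Round capped bottle, 48 mm diameter, 92 mm high, loose on the worktop to the right of the unit; stays there. Origin: centre of underside.
- tape: Roll of tape lying flat, 60 mm diameter, 20 mm high, loose on the worktop to the right of the unit; stays there. Origin: centre of underside.

How it is judged:
By the outcome, as a careful person would: the job done as asked, in the order asked, and still so for the second after the job is handed in, with the robot touching nothing.
It also fails if it takes over 58 s, if anything falls off the work surface, if the arm or the gripper's body presses on something with over 40 N, if the wrist force passes 120 N, or if a joint passes its speed limit or range.

## Robot

A 6-joint arm with a two-finger parallel gripper is mounted at the origin on a cart in front of the work surface, level with it; the furniture and walls round the work are solid. World frame = base frame: x ahead of the robot, y to its left, z up, the work surface at z = 0. Lengths are in m, angles in rad, forces in N, time in s.
With the tool pointing down it reaches from about 0.3 to 0.775 m from the base axis. Payload 14.6 kg.
Tool frame: the origin (TCP) lies at the very end of the fingers, on their centre line; the grasp point (between the pads) lies 19 mm behind it; z points along the fingers, y is the line along which they close (so a half turn about z gives the same grasp; the last joint's range is limited). The gripper opens to 94 mm and grips with 3 to 60 N. Pads are 16 mm wide; open, the fingers measure 119 mm over their backs; the gripper's body (75 mm by 177 mm) begins 78 mm behind the grasp point.
Start: joints at [-1.207, 0.3, 1.521, -0, 1.321, -0.067], TCP at [0.23, -0.5, 0.205] pointing down, gripper open.
Joint ranges: [-3.03, 3.03], [-0.79, 2.21], [0.23, 2.52], [-1.04, 4.18], [0, 3.07], [-2.55, 2.55]. Speed limits (rad/s): [2.22, 2.22, 2.57, 3.14, 3.14, 3.14].

## Interface

Orientations are given as [roll, pitch, yaw] about the fixed x, y, z axes, in that order (R = Rz(yaw) Ry(pitch) Rx(roll)).
In Python, from station import ctrl, camera, camera_info, finder gives the robot as it stands.
- The arm moves only by the tool carry_out, never from a script. Its argument "motion" is a list of rows, each a list of 2 entries, a list of its own where there are three numbers: the shift along the tool's x, y, z as a fraction of full scale, then the turn about the tool's z as a fraction of full scale. A call has 1 to 12 rows; each row is the pose to reach, as a shift and turn from the pose commanded when the call began, along the tool's axes at that moment, turning the shorter way round; what a row does not reach only later rows make up. Full scale, the value 1, is 200 mm for a shift and 360 degrees for a turn. A row lasts 1/10 s, in which the tool goes at most 50 mm and 8.59 degrees, less where a joint would pass 70% of its speed; a pose out of reach is approached as far as the arm can. A call with a number of a shift or a turn outside -1 to 1 is refused whole. A call with a gripper value outside its range is refused whole. "hand" is the closure, from -1 (fully open) to 1 (shut), set as the call begins (left out, the last holds). The fingers move at their own pace and stop on an object; "force" is the grip in N (left out, the last holds). Time passes only in rows, so rows that repeat a pose let the fingers close. It gives the time, the measured TCP pose, the force, the opening and the grip force at its end, in the units of the state.
- ctrl.get_obs(): the state, without advancing time (a new reading comes with each control period).
- camera(name): name is "scene" or "top" or "wrist"; returns (picture, depth): 384x512x3 uint8, blue, green, red; 384x512 float32, m along the optical axis (not along the pixel's ray), 0 where there is no reading.
- camera_info(name): a dict with "camera_matrix" (3x3 intrinsics, pixels), "origin" and "attitude" of the camera in the world. Camera axes: x right, y down, z forward; pixel columns grow to the right and rows downward; lengths in m; the calibration is good to about 2 mm. A picture is of the moment at which its call begins: read the wrist's pose just before it. camera_info takes no time and is no camera call; for the wrist camera it gives the pose at the moment of the call.
- ctrl.hand_in(): hands the job in; it is judged then, once.
Trained networks look in the newest picture that a camera, given by its name, has taken for a name from the list of things; names that differ only in an ending like _2 or _b are one class to them, and where a whole thing is asked for, a point or a joint stands for the part that bears it (a point fixed in the world has none). Each returns a list of dicts, best first, with "conf" (0 to 1); they miss things now and then, are a little off and sometimes report something else, mostly with a low value. They report only what shows in the picture. A call takes as long as a camera call.
- finder.boxes_of(camera, query): "location" ([column, row] in pixels, amid what is visible of it).
- finder.cut_out(camera, query): "mask" (384x512 bool, what is visible of it) and "location" ([column, row] in pixels, amid what is visible of it).
- finder.pinpoint(camera, query): "location" ([column, row] in pixels: a listed point, or the origin of a listed thing).
The state is a dict: "time_s": time; "qpos": joint angles; "joint_vel": joint speeds; "tau": joint torques, N m; "ee_pos": TCP position; "eef_rot": TCP orientation; "force": force on the tool from outside, world axes, zero at the start; "moment": the same for the moment, N m; "grip_width": finger opening in m; "grip_force": force on a finger pad.
Only numpy, scipy, OpenCV 4.12 (cv2) and the standard library are available. Lean on these libraries where they do the work, as an engineer would, in place of code of your own. Each camera call takes 0.05 s, during which the arm holds its last target. There are 200 camera calls.

## Working session

There is one attempt and no reset: what is moved stays moved. The work goes in short steps, Python scripts to look and compute and a tool call to move; the robot and the scene stay as the last step left them, time stands still between calls to the robot, and variables do not carry over. Pictures are saved under pics/ and viewed, at most 10 in all, crops included, and the job is handed in when it is done.

Besides the shell and the picture viewer there is one more tool, called after "Request:" as name(argument=value, ...) on one line, values as JSON. carry_out: Moves the arm, as the interface text tells. Its arguments: {"type":"object","properties":{"motion":{"type":"array","items":{"type":"array"}},"hand":{"type":"number"},"force":{"type":"number"}},"required":["motion"]}

```bash
ls; mkdir -p pics; cat > h.py <<'E'
import numpy as np, cv2
from station import ctrl, camera, camera_info, finder
from scipy.spatial.transform import Rotation as R
def cam(n):
    i=camera_info(n); A=np.array(i["attitude"],float)
    if A.shape!=(3,3): A=R.from_euler('xyz',A).as_matrix()
    return np.array(i["camera_matrix"]),np.array(i["origin"]),A
def cloud(n,d):
    K,o,A=cam(n); v,u=np.mgrid[:384,:512]
    p=np.stack([(u-K[0,2])/K[0,0]*d,(v-K[1,2])/K[1,1]*d,d],-1)
    return p@A.T+o
def atz(n,uv,z):
    K,o,A=cam(n); r=A@np.array([(uv[0]-K[0,2])/K[0,0],(uv[1]-K[1,2])/K[1,1],1]); return o+r*(z-o[2])/r[2]
def st():
    s=ctrl.get_obs(); print(s["time_s"],np.round(s["ee_pos"],4),np.round(s["eef_rot"],3),np.round(s["force"],1),s["grip_width"])
E
python3 - <<'E'
from h import *
st()
for n in("scene","top"):
    print(n,camera_info(n))
    im,d=camera(n); P=cloud(n,d); np.save(n+".npy",P); cv2.imwrite(f"pics/{n}0.png",im)
    for q in("exposure_box","lamp_face","hood","hood_hinge","hood_bar","slide_carton","bottle","tape"):
        try: r=finder.pinpoint(n,q)[:1]; print(q,[(np.round(x["location"],1),round(x["conf"],2),np.round(P[int(x["location"][1]),int(x["location"][0])],3)) for x in r])
        except Exception as e: print(q,e)
    r=finder.cut_out(n,"slide_carton")
    if r:
        Q=P[r[0]["mask"]]; Q=Q[(Q[:,2]>.08)&(Q[:,2]<.1)]; print(len(Q),Q.mean(0) if len(Q) else 0, cv2.minAreaRect((Q[:,:2]*1000).astype(np.float32)) if len(Q)>3 else 0)
a=cv2.imread("pics/scene0.png");b=cv2.imread("pics/top0.png");cv2.imwrite("pics/both.png",cv2.resize(np.vstack([a,b]),(450,600+75-75)) if 0 else np.vstack([a,b])[:,:])
E
```

```text
pics
0.0 [ 0.2296 -0.4995  0.2049] [-3.14  -0.     0.431] [0.4 0.7 0. ] 0.09419399084302582
scene {'camera_matrix': array([[400.41936498,   0.        , 259.24617889],
       [  0.        , 400.41936498, 191.98418451],
       [  0.        ,   0.        ,   1.        ]]), 'origin': array([ 0.16741111, -0.84664791,  0.58916811]), 'attitude': array([-2.18057089,  0.01211602, -0.54394544])}
exposure_box [(array([253.5, 215.1]), 0.78, array([ 0.507, -0.246,  0.046]))]
lamp_face [(array([265.6, 222.4]), 0.81, array([ 0.516, -0.281,  0.046]))]
hood it knows: bottle, exposure_box, hood_bar, hood_hinge, lamp_face, slide_carton, tape
hood_hinge [(array([289.6, 195.7]), 0.89, array([ 0.625, -0.214,  0.036]))]
hood_bar [(array([306. , 115.1]), 0.57, array([ 0.647, -0.233,  0.243]))]
slide_carton [(array([255.1, 210.8]), 0.6, array([ 0.511, -0.248,  0.06 ]))]
bottle []
tape [(array([249.4, 274.7]), 0.68, array([ 0.424, -0.371,  0.02 ]))]
370 [ 0.52711957 -0.22029934  0.08992975] ((530.7850341796875, -213.25914001464844), (84.21435546875, 32.1408805847168), 63.33900833129883)
top {'camera_matrix': 
[... 277 characters left out ...]
e+00])}
exposure_box [(array([239. , 183.1]), 0.85, array([ 0.531, -0.2  ,  0.089]))]
lamp_face [(array([271.4, 186.4]), 0.79, array([ 0.528, -0.267,  0.046]))]
hood it knows: bottle, exposure_box, hood_bar, hood_hinge, lamp_face, slide_carton, tape
hood_hinge [(array([246. , 146.4]), 0.74, array([ 0.617, -0.212,  0.032]))]
hood_bar []
slide_carton [(array([247.2, 179.3]), 0.97, array([ 0.539, -0.216,  0.091]))]
bottle [(array([317.9, 177.3]), 0.95, array([ 0.546, -0.364,  0.067]))]
tape [(array([310.7, 232.1]), 0.83, array([ 0.429, -0.356, -0.002]))]
625 [ 0.52877106 -0.21233548  0.0900924 ] ((529.1375732421875, -212.3663787841797), (83.41197967529297, 32.08980941772461), 63.15386962890625)
```

View pics/scene0.png

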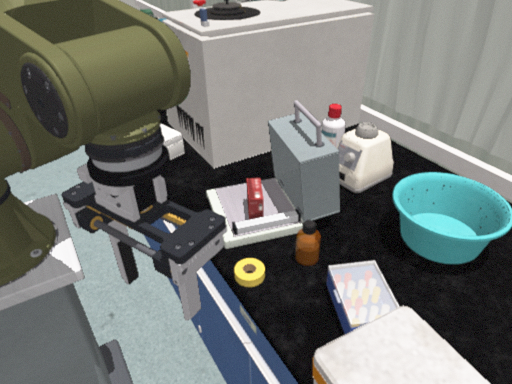

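View pics/top0.png

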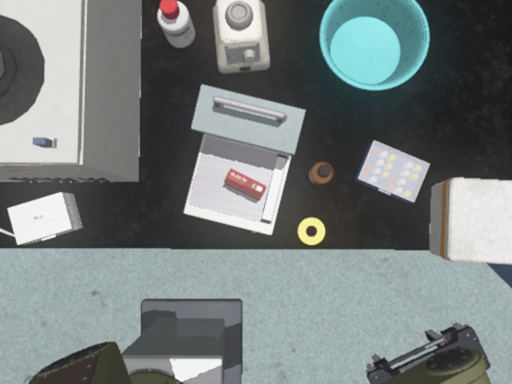

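```bash
python3 - <<'E'
from h import *
P=np.load("top.npy").reshape(-1,3)
S=np.load("scene.npy").reshape(-1,3)
box=lambda p:(p[:,0]>.36)&(p[:,0]<.72)&(p[:,1]>-.36)&(p[:,1]<-.06)
for nm,C in(("top",P),("scene",S)):
    C=C[box(C)]
    for lo,hi in((.024,.034),(.044,.053),(.085,.095)):
        Q=C[(C[:,2]>lo)&(C[:,2]<hi)]; print(nm,lo,len(Q),cv2.minAreaRect((Q[:,:2]*1000).astype(np.float32)), np.median(Q[:,2]))
C=S[box(S)&(S[:,2]>.1)];print("hood high",len(C),C.max(0),C.min(0))
Q=C[C[:,2]>.225];print(len(Q),Q.mean(0),cv2.minAreaRect((Q[:,:2]*1000).astype(np.float32)))
C=P[box(P)&(P[:,2]>.12)];print("hood high top",len(C),C.max(0),C.min(0)); Q=C[C[:,2]>.22];print(len(Q),Q.mean(0),cv2.minAreaRect((Q[:,:2]*1000).astype(np.float32)))
E
```

```text
top 0.024 5978 ((525.869384765625, -228.03395080566406), (269.51318359375, 183.5610809326172), 76.4087905883789) 0.02968024688491444
top 0.044 665 ((582.9346923828125, -249.744384765625), (240.63543701171875, 150.39535522460938), 33.581417083740234) 0.04827672323724452
top 0.085 625 ((560.3131103515625, -175.323486328125), (182.12542724609375, 48.11653137207031), 50.56046676635742) 0.09011888186663386
scene 0.024 2670 ((534.9671630859375, -194.73257446289062), (201.50526428222656, 183.00828552246094), 76.07159423828125) 0.03033685363372718
scene 0.044 748 ((587.30126953125, -206.81399536132812), (202.36846923828125, 238.37582397460938), 75.83200073242188) 0.04857312757717053
scene 0.085 545 ((592.9542846679688, -218.70909118652344), (208.95130920410156, 181.33258056640625), 84.55130004882812) 0.09071655943977219
hood high 3905 [ 0.70617089 -0.1133326   0.24951489] [ 0.57875515 -0.33164791  0.10014141]
257 [ 0.64996487 -0.23530711  0.24312993] ((653.8439331054688, -225.95916748046875), (130.35369873046875, 14.19308090209961), 77.46163940429688)
hood high top 5705 [ 0.70574944 -0.11417984  1.09054732] [ 0.45613443 -0.32626244  0.12659898]
1295 [ 0.53269957 -0.23644685  0.76126533] ((583.572265625, -251.3293914794922), (231.26393127441406, 108.00094604492188), 21.97309112548828)
```

The scene view shows the hood standing open with its bar on top (308,120), the red carton on the bed (255,198), and the bottle (308,243) and tape (250,272) to the right. In the top view the carton is at (245,183), the lamp bar at about (273,190) and the hood bar at (250,108).

```bash
python3 - <<'E'
from h import *
from scipy.optimize import least_squares
P=np.load("top.npy").reshape(-1,3);S=np.load("scene.npy").reshape(-1,3)
def sel(C,lo,hi):
    return C[(C[:,2]>lo)&(C[:,2]<hi)&(C[:,0]>.38)&(C[:,0]<.64)&(C[:,1]>-.34)&(C[:,1]<-.08)]
y=-0.241; c0=np.array([.527,-.21])
for nm,C in(("top",P),("scene",S)):
  for y in(-.255,-.241,-.228):
    Rm=np.array([[np.cos(y),-np.sin(y)],[np.sin(y),np.cos(y)]])
    B=(sel(C,.026,.034)[:,:2]-c0)@Rm; L=(sel(C,.046,.051)[:,:2]-c0)@Rm
    L=L[(L[:,1]<-.03)&(L[:,1]>-.13)&(L[:,0]<.075)]
    B=B[(abs(B[:,0])<.13)&(abs(B[:,1])<.13)]
    pc=lambda v:np.round(np.percentile(v,[.3,1,50,99,99.7]),4)
    print(nm,y,"bed x",pc(B[:,0]),"y",pc(B[:,1]),"lamp x",pc(L[:,0]),"y",pc(L[:,1]),len(L))
    # lamp inner edge slope & bed front-edge slope
    def edge(V,i,j,lo,hi,f):
        xs=np.arange(lo,hi,.01); e=[f(V[(V[:,i]>=a)&(V[:,i]<a+.01)][:,j]) if ((V[:,i]>=a)&(V[:,i]<a+.01)).sum()>3 else np.nan for a in xs]; e=np.array(e);m=~np.isnan(e); return np.round(np.polyfit(xs[m]+.005,e[m],1),4),np.round(e,3)
    if y==-.241:
        print("lamp inner",edge(L,0,1,-.07,.07,np.max)); print("front",edge(B,1,0,-.09,.09,np.min)); print("left",edge(B,0,1,-.09,.06,np.max)); print("right",edge(B,0,1,-.09,.06,np.min))
E
```

```text
top -0.255 bed x [-0.0881 -0.0865 -0.0033  0.0911  0.0932] y [-0.0817 -0.0801  0.0323  0.1138  0.1155] lamp x [-0.0625 -0.0616  0.0055  0.0735  0.0747] y [-0.0738 -0.073  -0.0625 -0.0526 -0.0522] 498
top -0.241 bed x [-0.0875 -0.0863 -0.0028  0.0911  0.093 ] y [-0.0817 -0.0801  0.0324  0.1135  0.1154] lamp x [-0.0634 -0.0624  0.0051  0.0737  0.0743] y [-0.073  -0.0728 -0.0624 -0.053  -0.0522] 501
lamp inner (array([-0.0232, -0.0518]), array([-0.052, -0.053, -0.054, -0.053, -0.035, -0.053, -0.053, -0.053,
       -0.052, -0.053, -0.053, -0.053, -0.053, -0.053, -0.053]))
front (array([-0.0039, -0.0877]), array([-0.086, -0.088, -0.088, -0.088, -0.088, -0.087, -0.088, -0.088,
       -0.088, -0.088, -0.087, -0.087, -0.087, -0.088, -0.088, -0.088,
       -0.088, -0.088]))
left (array([0.0094, 0.1157]), array([0.113, 0.114, 0.116, 0.116, 0.116, 0.116, 0.115, 0.116, 0.116,
       0.116, 0.116, 0.116, 0.116, 0.116, 0.116]))
right (array([ 0.0074, -0.0817]), array([-0.082, -0.083, -0.082, -0.083, -0.083, -0.083, -0.08 , -0.081,
       -0.082, -0.082, -0.081, -0.082, -0.082, -0.081, -0.082]))
to
[... 803 characters left out ...]
0792]), array([-0.085, -0.086, -0.086, -0.079, -0.07 , -0.069, -0.069, -0.067,
       -0.066, -0.07 , -0.08 , -0.083, -0.086, -0.086, -0.086, -0.087,
       -0.086, -0.085]))
left (array([-0.3497,  0.0935]), array([0.11 , 0.112, 0.115, 0.113, 0.113, 0.117, 0.112, 0.114, 0.113,
       0.108, 0.111, 0.007, 0.043, 0.082, 0.111]))
right (array([ 0.0028, -0.0826]), array([-0.083, -0.083, -0.083, -0.081, -0.083, -0.084, -0.083, -0.082,
       -0.084, -0.083, -0.083, -0.084, -0.082, -0.081, -0.082]))
scene -0.228 bed x [-0.0855 -0.0837 -0.0138  0.094   0.0948] y [-0.0835 -0.0822  0.0196  0.1105  0.1133] lamp x [-0.0626 -0.0623  0.0018  0.0732  0.0743] y [-0.0743 -0.0739 -0.0638 -0.0392 -0.0374] 437
```

```bash
cat >> h.py <<'E'
YAW=-.239; C0=np.array([.5412,-.1962])
def b2w(x,y): c,s=np.cos(YAW),np.sin(YAW); return C0+np.array([c*x-s*y,s*x+c*y])
def w2b(p): c,s=np.cos(YAW),np.sin(YAW); d=np.array(p[:2])-C0; return np.array([c*d[0]+s*d[1],-s*d[0]+c*d[1]])
def go(xyz,psi):
    s=ctrl.get_obs(); M=R.from_euler('xyz',s["eef_rot"]).as_matrix(); v=M.T@(np.array(xyz)-s["ee_pos"])
    t=(s["eef_rot"][2]-psi+np.pi)%(2*np.pi)-np.pi
    print("frac",np.round(v/.2,4),"turn",round(t/2/np.pi,4),"box",np.round(w2b(s["ee_pos"]),4))
E
python3 - <<'E'
from h import *
st(); go([.5291,-.2124,.2],-.469); go([.5,-.23,.2],-.469)
E
```

```text
0.9 [ 0.2297 -0.4997  0.2055] [-3.142  0.     0.431] [-0.3  0.5 -0.2] 0.0939780613551991
frac [ 1.9603 -0.6802  0.0272] turn 0.1432 box [-0.2308 -0.3687]
frac [ 1.7913 -0.661   0.0272] turn 0.1432 box [-0.2308 -0.3687]
```

Request:
carry_out(motion=[[[0.25,-0.08,0],0.02],[[0.5,-0.17,0],0.04],[[0.75,-0.26,0],0.06],[[0.98,-0.34,0],0.07],[[0.98,-0.34,0],0.07],[[0.98,-0.34,0],0.07]], hand=-1)

```text
time_s: 1.5
ee_pos: [0.3801, -0.3553, 0.2055]
eef_rot: [3.141, -0.0, -0.006]
force: [-0.3, -0.5, -0.2]
grip_width: 0.0943
grip_force: 0.0
```

```bash
python3 - <<'E'
from h import *
st(); go([.5291,-.2124,.2],-.469)
E
```

```text
1.5 [ 0.3801 -0.3553  0.2055] [ 3.141 -0.    -0.006] [-0.3 -0.5 -0.2] 0.0942978921852541
frac [ 0.7407 -0.719   0.0276] turn 0.0737 box [-0.1188 -0.1928]
```

Request:
carry_out(motion=[[[0.2,-0.18,0],0.02],[[0.4,-0.36,0],0.04],[[0.6,-0.54,0],0.06],[[0.741,-0.719,0.028],0.0737],[[0.741,-0.719,0.028],0.0737],[[0.741,-0.719,0.028],0.0737],[[0.741,-0.719,0.028],0.0737]])

```text
time_s: 2.2
ee_pos: [0.5279, -0.2154, 0.1999]
eef_rot: [3.141, 0.0, -0.472]
force: [-0.1, -0.1, -0.7]
grip_width: 0.094
grip_force: 0.0
```

```bash
python3 - <<'E'
from h import *
st(); go([.5291,-.2124,.054],-.469)
im,d=camera("wrist"); P=cloud("wrist",d); cv2.imwrite("pics/w1.png",im)
Q=P.reshape(-1,3); B=np.array([w2b(p) for p in Q]); 
m=(Q[:,2]>.084)&(Q[:,2]<.096)&(d.reshape(-1)>0)&(abs(B[:,0])<.06)&(abs(B[:,1]+.02)<.06)
q=Q[m]; print(m.sum(),np.median(q[:,2]),cv2.minAreaRect((q[:,:2]*1000).astype(np.float32)))
for lo,hi in((.044,.052),(.026,.034)):
    m=(Q[:,2]>lo)&(Q[:,2]<hi)&(d.reshape(-1)>0)&(B[:,0]<.076)&(B[:,0]>-.13)&(B[:,1]>-.11)&(B[:,1]<.12)
    if lo>.04: m&=(B[:,1]<-.06)
    b=B[m]; print(m.sum(), np.median(Q[m][:,2]), np.percentile(b,[.5,50,99.5],axis=0).round(4), cv2.minAreaRect((b*1000).astype(np.float32)))
E
```

```text
2.2 [ 0.5279 -0.2154  0.1999] [ 3.141  0.    -0.472] [-0.1 -0.1 -0.7] 0.09396661352961361
frac [-0.0015 -0.0162  0.7294] turn -0.0005 box [-0.0084 -0.0218]
3172 0.09116740684505281 ((531.3074340820312, -211.92828369140625), (83.25788116455078, 32.14482116699219), 63.06584167480469)
2435 0.04876550744173053 [[-0.0719 -0.0884]
 [-0.004  -0.0782]
 [ 0.0551 -0.0684]] ((-8.684669494628906, -74.59697723388672), (128.61114501953125, 28.313596725463867), 0.14110173285007477)
16406 0.030731043698472293 [[-0.0958 -0.0969]
 [-0.0091  0.0199]
 [ 0.0545  0.0992]] ((-21.072200775146484, 1.4125823974609375), (198.90272521972656, 152.14120483398438), 89.8888931274414)
```

View pics/w1.png

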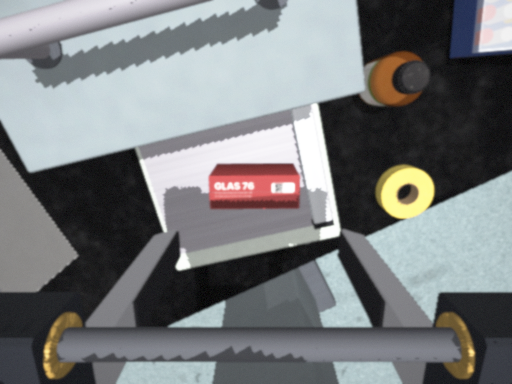

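The wrist view shows the carton centred at (255,186) between the fingers' columns, with the lamp bar at about (312,165) and the open hood's rim behind at (240,125).

Request:
carry_out(motion=[[[0.008,-0.018,0.15],0],[[0.008,-0.018,0.3],0],[[0.008,-0.018,0.45],0],[[0.008,-0.018,0.55],0],[[0.008,-0.018,0.62],0],[[0.008,-0.018,0.68],0],[[0.008,-0.018,0.72],0],[[0.008,-0.018,0.72],0],[[0.008,-0.018,0.72],0]])

```text
time_s: 3.15
ee_pos: [0.5322, -0.2114, 0.0565]
eef_rot: [-3.142, -0.001, -0.472]
force: [-0.5, -0.1, 0.3]
grip_width: 0.0941
grip_force: 0.0
```

Request:
carry_out(motion=[[[0,0,0],0],[[0,0,0],0],[[0,0,0],0],[[0,0,0],0],[[0,0,0],0],[[0,0,0],0]], hand=1, force=15)

```text
time_s: 3.75
ee_pos: [0.5322, -0.2113, 0.0565]
eef_rot: [3.142, -0.001, -0.472]
force: [-1.3, -0.6, 5.6]
grip_width: 0.083
grip_force: 15.0
```

```bash
python3 - <<'E'
from h import *
st(); go([*b2w(-.05,-.005),.057],-.469)
E
```

```text
3.75 [ 0.5322 -0.2113  0.0565] [ 3.142e+00 -1.000e-03 -4.720e-01] [-1.3 -0.6  5.6] 0.08302397871635561
frac [-0.232  -0.0058 -0.0026] turn -0.0005 box [-0.0051 -0.0168]
```

Request:
carry_out(motion=[[[0,0,-0.05],0],[[0,0,-0.1],0],[[-0.06,0,-0.1],-0.01],[[-0.12,0,-0.1],-0.02],[[-0.18,0,-0.1],-0.03],[[-0.232,-0.006,-0.1],-0.037],[[-0.232,-0.006,-0.1],-0.037],[[-0.232,-0.006,-0.06],-0.037],[[-0.232,-0.006,-0.03],-0.037],[[-0.232,-0.006,-0.01],-0.037],[[-0.232,-0.006,0.001],-0.037],[[-0.232,-0.006,0.001],-0.037]])

```text
time_s: 4.95
ee_pos: [0.4916, -0.1892, 0.056]
eef_rot: [3.142, -0.001, -0.24]
force: [-1.8, 0.9, 6.9]
grip_width: 0.0831
grip_force: 15.0
```

Request:
carry_out(motion=[[[0,0,0],0],[[0,0,0],0],[[0,0,0],0],[[0,0,0],0]], hand=-1)

```text
time_s: 5.35
ee_pos: [0.4911, -0.189, 0.0555]
eef_rot: [-3.142, 0.0, -0.24]
force: [0.1, 0.1, 1.1]
grip_width: 0.094
grip_force: 0.0
```

Request:
carry_out(motion=[[[0,0,-0.1],0],[[0,0,-0.25],0],[[0,0,-0.45],0],[[0,0,-0.6],0],[[0,0,-0.6],0],[[0,0,-0.6],0]])

```text
time_s: 5.95
ee_pos: [0.4911, -0.189, 0.1756]
eef_rot: [3.141, -0.001, -0.24]
force: [-0.9, 0.7, -0.7]
grip_width: 0.0937
grip_force: 0.0
```

```bash
cat >> h.py <<'E'
def carton(n="wrist"):
    im,d=camera(n); P=cloud(n,d); Q=P.reshape(-1,3); B=(Q[:,:2]-C0)@np.array([[np.cos(YAW),-np.sin(YAW)],[np.sin(YAW),np.cos(YAW)]])
    m=(Q[:,2]>.084)&(Q[:,2]<.096)&(d.reshape(-1)>0)&(abs(B[:,0]+.01)<.1)&(abs(B[:,1])<.1)
    b=B[m]; print(n,m.sum(),np.median(Q[m][:,2]),"box frame",cv2.minAreaRect((b*1000).astype(np.float32)))
    return im
E
python3 - <<'E'
from h import *
st(); cv2.imwrite("pics/w2.png",carton()); carton("top"); go([*b2w(-.05,-.005),.06],-.239+1.571)
E
```

```text
5.95 [ 0.4911 -0.189   0.1756] [ 3.141e+00 -1.000e-03 -2.400e-01] [-0.9  0.7 -0.7] 0.09367393605091072
wrist 3739 0.0901209476267259 box frame ((6.632102966308594, 1.09375), (197.00856018066406, 147.68629455566406), 89.91897583007812)
top 1 0.08873027212379658 box frame ((74.94772338867188, 96.48571014404297), (0.0, 0.0), 0.0)
frac [0.0055 0.0014 0.5717] turn -0.2501 box [-0.0509 -0.0048]
```

Request:
carry_out(motion=[[[0,0,0],-0.022],[[0,0,0],-0.045],[[0,0,0],-0.068],[[0,0,0],-0.09],[[0,0,0],-0.113],[[0,0,0],-0.136],[[0,0,0],-0.16],[[0,0,0],-0.183],[[0,0,0],-0.206],[[0,0,0],-0.23],[[0.004,0,0],-0.25],[[0.004,0,0],-0.25]])

```text
time_s: 7.25
ee_pos: [0.4916, -0.189, 0.1744]
eef_rot: [-3.139, -0.0, 1.333]
force: [-0.7, -0.5, 0.3]
grip_width: 0.0941
grip_force: 0.0
```

```bash
python3 - <<'E'
from h import *
st(); im,d=camera("wrist"); cv2.imwrite("pics/w3.png",im); r=finder.cut_out("wrist","slide_carton"); P=cloud("wrist",d)
q=P[r[0]["mask"]]; q=q[(q[:,2]>.084)&(q[:,2]<.096)]; b=np.array([w2b(p) for p in q]); print(len(b),cv2.minAreaRect((b*1000).astype(np.float32)))
go([*b2w(-.05,-.005),.056],-.239+1.571)
E
```

```text
7.25 [ 0.4916 -0.189   0.1744] [-3.139 -0.     1.333] [-0.7 -0.5  0.3] 0.09405570254060766
3589 ((-51.25965881347656, -4.665660858154297), (83.45166015625, 32.2292366027832), 89.90982055664062)
frac [-1.20e-03 -1.00e-04  5.94e-01] turn -0.0008 box [-0.0498 -0.0048]
```

Carton sits square where expected. Grip by thickness.

Request:
carry_out(motion=[[[0,0,0.15],0],[[0,0,0.3],0],[[0,0,0.4],0],[[0,0,0.5],0],[[0,0,0.56],0],[[0,0,0.59],0],[[0,0,0.59],0],[[0,0,0.59],0]])

```text
time_s: 8.15
ee_pos: [0.4923, -0.1894, 0.0583]
eef_rot: [3.141, 0.0, 1.331]
force: [0.9, -0.6, 0.5]
grip_width: 0.0934
grip_force: 0.0
```

Request:
carry_out(motion=[[[0,0,0],0],[[0,0,0],0],[[0,0,0],0],[[0,0,0],0],[[0,0,0],0],[[0,0,0],0],[[0,0,0],0],[[0,0,0],0]], hand=1, force=15)

```text
time_s: 8.95
ee_pos: [0.4918, -0.1892, 0.0576]
eef_rot: [-3.141, -0.0, 1.331]
force: [-0.7, 0.3, 0.5]
grip_width: 0.0336
grip_force: 0.5
```

Request:
carry_out(motion=[[[0,0,-0.05],0],[[0,0,-0.1],0],[[0,0,-0.15],0],[[0,0,-0.2],0],[[0,0,-0.2],0]])

```text
time_s: 9.45
ee_pos: [0.4926, -0.1895, 0.0995]
eef_rot: [3.139, 0.001, 1.331]
force: [-0.1, -0.2, -1.1]
grip_width: 0.0315
grip_force: 15.0
```

Request:
carry_out(motion=[[[0,0,0],0.022],[[0,0,0],0.045],[[0,0,0],0.068],[[0,0,0],0.09],[[0,0,0],0.113],[[0,0,0],0.136],[[0,0,0],0.16],[[0,0,0],0.183],[[0,0,0],0.206],[[0,0,0],0.23],[[0,0,0],0.25],[[0,0,0],0.25]])

```text
time_s: 10.65
ee_pos: [0.4918, -0.1891, 0.0975]
eef_rot: [-3.142, 0.0, -0.242]
force: [0.0, -0.1, -1.1]
grip_width: 0.0316
grip_force: 15.0
```

```bash
python3 - <<'E'
from h import *
st(); go([*b2w(0,-.044),.095],-.239)
E
```

```text
10.65 [ 0.4918 -0.1891  0.0975] [-3.142  0.    -0.242] [ 0.  -0.1 -1.1] 0.0316393995020479
frac [0.2488 0.1952 0.0123] turn -0.0004 box [-0.0497 -0.0048]
```

Request:
carry_out(motion=[[[0.06,0.05,0],0],[[0.12,0.1,0],0],[[0.18,0.15,0],0],[[0.249,0.195,0],0],[[0.249,0.195,0],0],[[0.249,0.195,0.06],0],[[0.249,0.195,0.12],0],[[0.249,0.195,0.16],0],[[0.249,0.195,0.18],0],[[0.249,0.195,0.19],0],[[0.249,0.195,0.195],0],[[0.249,0.195,0.195],0]])

```text
time_s: 11.85
ee_pos: [0.5311, -0.2389, 0.0588]
eef_rot: [3.142, -0.0, -0.24]
force: [0.8, 0.2, -0.3]
grip_width: 0.0321
grip_force: 15.0
```

```bash
python3 - <<'E'
from h import *
st(); go([*b2w(0,-.054),.0576],-.239); im=carton();cv2.imwrite("pics/w4.png",im)
E
```

```text
11.85 [ 0.5311 -0.2389  0.0588] [ 3.142 -0.    -0.24 ] [ 0.8  0.2 -0.3] 0.03210458529508748
frac [-0.0016  0.0505  0.0061] turn -0.0001 box [ 0.0003 -0.0439]
wrist 6571 0.09201686026941783 box frame ((-4.975612640380859, -43.73112869262695), (54.71068572998047, 56.389549255371094), 0.04580123350024223)
```

View pics/w4.png

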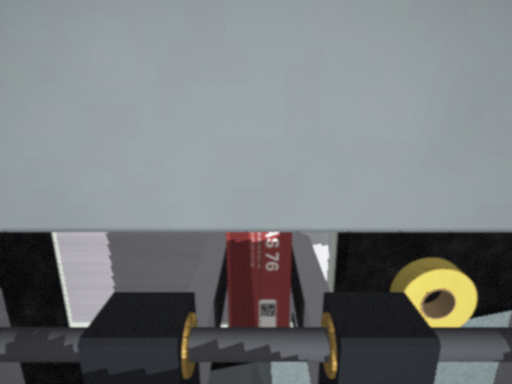

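The wrist view shows the carton (260,275) held upright between the fingers, with the lamp bar to its right at (320,255). It is about 1 mm above the bed.

Request:
carry_out(motion=[[[0,0.02,0.003],0],[[0,0.035,0.006],0],[[0,0.04,0.009],0],[[0,0.04,0.012],0],[[0,0.04,0.012],0],[[0,0.04,0.012],0]])

```text
time_s: 12.5
ee_pos: [0.5297, -0.2465, 0.0579]
eef_rot: [-3.141, -0.001, -0.24]
force: [-4.4, 7.4, 14.7]
grip_width: 0.0323
grip_force: 15.0
```

Request:
carry_out(motion=[[[0,0.005,0],0],[[0,0.01,0],0],[[0,0.013,0],0],[[0,0.013,0],0]])

```text
time_s: 12.9
ee_pos: [0.5296, -0.248, 0.0579]
eef_rot: [-3.139, -0.002, -0.24]
force: [-0.3, 13.9, 14.1]
grip_width: 0.0323
grip_force: 15.0
```

Request:
carry_out(motion=[[[0,0,-0.003],0],[[0,0.002,-0.003],0],[[0,0.004,-0.003],0],[[0,0.004,-0.003],0]])

```text
time_s: 13.3
ee_pos: [0.5295, -0.2481, 0.0579]
eef_rot: [-3.138, -0.002, -0.239]
force: [4.2, 16.9, 10.1]
grip_width: 0.0319
grip_force: 15.0
```

```bash
python3 - <<'E'
from h import *
s=ctrl.get_obs(); f=s["force"]; print("box",w2b(s["ee_pos"]), "f along box", f[0]*np.cos(YAW)+f[1]*np.sin(YAW), -f[0]*np.sin(YAW)+f[1]*np.cos(YAW),f, s["moment"])
E
```

```text
box [ 0.00095176 -0.05316564] f along box 0.13440725837383516 17.399595460615203 [ 4.24961334 16.87319691 10.05482424] [ 3.58783588 -0.79698659 -0.01876588]
```

Request:
carry_out(motion=[[[0,-0.004,-0.004],0],[[0,-0.006,-0.006],0],[[0,-0.006,-0.006],0]])

```text
time_s: 13.6
ee_pos: [0.5293, -0.248, 0.0581]
eef_rot: [-3.14, -0.001, -0.24]
force: [5.1, 8.6, -0.5]
grip_width: 0.0318
grip_force: 15.0
```

Request:
carry_out(motion=[[[0,0,0],0],[[0,0,0],0],[[0,0,0],0],[[0,0,0],0],[[0,0,0],0],[[0,0,0],0]], hand=-0.2)

```text
time_s: 14.2
ee_pos: [0.5286, -0.2489, 0.0581]
eef_rot: [3.142, 0.0, -0.24]
force: [-0.4, 0.4, -0.2]
grip_width: 0.0566
grip_force: 0.0
```

Request:
carry_out(motion=[[[0,0,-0.1],0],[[0,0,-0.25],0],[[0,0,-0.45],0],[[0,0,-0.65],0],[[-0.3,0,-0.8],0],[[-0.5,0,-0.8],0],[[-0.5,0,-0.8],0],[[-0.5,0,-0.8],0]])

```text
time_s: 15.0
ee_pos: [0.4311, -0.2251, 0.2189]
eef_rot: [3.141, -0.002, -0.24]
force: [-0.4, 0.6, 0.4]
grip_width: 0.0566
grip_force: 0.0
```

```bash
python3 - <<'E'
from h import *
st()
for n in("wrist","scene"):
    im,d=camera(n); cv2.imwrite(f"pics/p_{n}.png",im); r=finder.cut_out(n,"slide_carton"); P=cloud(n,d)
    if r:
        q=P[r[0]["mask"]]; b=np.c_[np.array([w2b(p) for p in q]),q[:,2]]; t=b[(b[:,2]>.084)&(b[:,2]<.096)]
        print(n,r[0]["conf"],len(t),np.median(t[:,2]),cv2.minAreaRect((t[:,:2]*1000).astype(np.float32)))
    B=np.c_[((P.reshape(-1,3)[:,:2]-C0)@np.array([[np.cos(YAW),-np.sin(YAW)],[np.sin(YAW),np.cos(YAW)]])),P.reshape(-1,3)[:,2]]
    l=B[(B[:,2]>.045)&(B[:,2]<.051)&(abs(B[:,0])<.06)&(B[:,1]<-.06)&(B[:,1]>-.1)]; print("lamp y",len(l),np.percentile(l[:,1],[1,50,99]))
for p in [(.65,-.225)]: print("bar",w2b(p))
E
```

```text
15.0 [ 0.4311 -0.2251  0.2189] [ 3.141e+00 -2.000e-03 -2.400e-01] [-0.4  0.6  0.4] 0.056613690535466964
wrist 0.83 3579 0.09005306896076676 ((2.1445350646972656, -52.087310791015625), (32.280643463134766, 82.73059844970703), 89.86613464355469)
lamp y 2292 [-0.08796035 -0.07889843 -0.06895131]
scene 0.62 425 0.09063075710529628 ((1.03643798828125, -54.20182800292969), (83.7614974975586, 35.75628662109375), 1.1722538471221924)
lamp y 422 [-0.09052314 -0.08032572 -0.06639704]
bar [ 0.11252524 -0.00222501]
```

View pics/p_wrist.png

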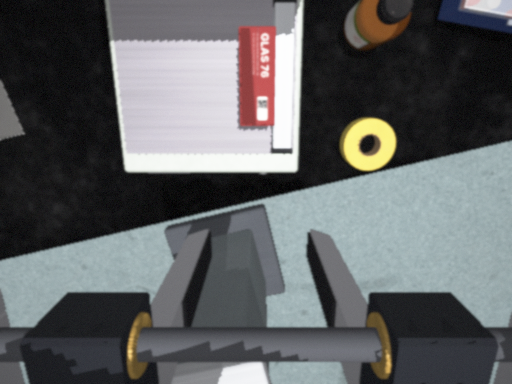

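The wrist view shows the carton (257,77) lying straight along the lamp bar's inner face (283,80), upright. Next the hood: locate the bar and check clearance behind it.

```bash
python3 - <<'E'
from h import *
for n in("scene","top"):
    P=np.load(n+".npy").reshape(-1,3); B=np.c_[((P[:,:2]-C0)@np.array([[np.cos(YAW),-np.sin(YAW)],[np.sin(YAW),np.cos(YAW)]])),P[:,2]]
    q=B[(B[:,2]>.225)&(B[:,2]<.27)&(abs(B[:,0]-.115)<.04)&(abs(B[:,1])<.08)]; print(n,len(q),np.percentile(q,[1,50,99],axis=0).round(4))
    q=q[abs(q[:,1])<.045]; print(np.percentile(q,[1,50,99],axis=0).round(4), np.polyfit(q[:,1],q[:,0],1))
    m=B[(B[:,0]>.15)&(B[:,0]<.24)&(abs(B[:,1])<.12)&(B[:,2]<.6)]; print("behind zmax",m[:,2].max())
go([*b2w(.116,0),.30],1.332)
E
```

```text
scene 257 [[ 0.1108 -0.0656  0.2266]
 [ 0.1143 -0.0171  0.2455]
 [ 0.1221  0.0609  0.2493]]
[[ 0.1109 -0.0435  0.2394]
 [ 0.1133 -0.0039  0.2469]
 [ 0.1213  0.0441  0.2493]] [-0.00923696  0.11436242]
behind zmax 0.16406412156134953
top 502 [[ 0.1094 -0.063   0.2409]
 [ 0.1143 -0.0008  0.2466]
 [ 0.1211  0.0631  0.2505]]
[[ 0.1096 -0.0441  0.2409]
 [ 0.1143 -0.0005  0.2466]
 [ 0.121   0.0442  0.2506]] [0.00156743 0.11463075]
behind zmax 0.07388396664756991
frac [ 1.0745 -0.2708 -0.4129] turn -0.2501 box [-0.099 -0.054]
```

Request:
carry_out(motion=[[[0,0,-0.2],-0.022],[[0,0,-0.4],-0.045],[[0.1,-0.03,-0.45],-0.068],[[0.2,-0.06,-0.45],-0.09],[[0.3,-0.09,-0.45],-0.113],[[0.4,-0.12,-0.45],-0.136],[[0.5,-0.15,-0.45],-0.16],[[0.6,-0.18,-0.45],-0.183],[[0.7,-0.21,-0.45],-0.206],[[0.8,-0.24,-0.45],-0.23],[[0.9,-0.27,-0.45],-0.25],[[1,-0.27,-0.45],-0.25]])

```text
time_s: 16.4
ee_pos: [0.6402, -0.2194, 0.3068]
eef_rot: [-3.14, -0.0, 1.337]
force: [0.6, 0.1, 0.3]
grip_width: 0.0563
grip_force: 0.0
```

```bash
python3 - <<'E'
from h import *
st(); print(ctrl.get_obs()["qpos"]); go([*b2w(.1155,-.001),.222],1.332)
E
```

```text
16.4 [ 0.6402 -0.2194  0.3068] [-3.14  -0.     1.337] [0.6 0.1 0.3] 0.056275352576297274
[-3.84323651e-01  5.64106549e-01  9.20608920e-01  1.33798580e-04
  1.65820278e+00 -1.50470517e-01]
frac [-0.0099  0.0694  0.4237] turn 0.0008 box [0.1017 0.0009]
```

Request:
carry_out(motion=[[[-0.01,0.069,0],0],[[-0.01,0.069,0.1],0],[[-0.01,0.069,0.2],0],[[-0.01,0.069,0.28],0],[[-0.01,0.069,0.35],0],[[-0.01,0.069,0.39],0],[[-0.01,0.069,0.42],0],[[-0.01,0.069,0.42],0],[[-0.01,0.069,0.42],0]])

```text
time_s: 17.3
ee_pos: [0.6517, -0.2253, 0.2247]
eef_rot: [3.141, 0.0, 1.331]
force: [-0.0, 0.7, -0.5]
grip_width: 0.0565
grip_force: 0.0
```

Request:
carry_out(motion=[[[0,0,0],0],[[0,0,0],0],[[0,0,0],0],[[0,0,0],0],[[0,0,0],0],[[0,0,0],0],[[0,0,0],0],[[0,0,0],0]], hand=1, force=12)

```text
time_s: 18.1
ee_pos: [0.6516, -0.2253, 0.2241]
eef_rot: [3.141, 0.0, 1.331]
force: [1.2, -1.0, 0.2]
grip_width: 0.0114
grip_force: 12.0
```

```bash
cat >> h.py <<'E'
def arc(th0=None,n=12,th1=0,dth=None):
    s=ctrl.get_obs(); b=w2b(s["ee_pos"]); f=.08-b[0]; u=s["ee_pos"][2]+.019-.031
    print("r",np.hypot(f,u),"theta",np.arctan2(u,f)-.285); a0=np.arctan2(u,f); r=.2136
    M=R.from_euler('xyz',s["eef_rot"]).as_matrix()
    for th in np.linspace(a0-.285,th1,n+1)[1:]:
        w=.5; a=th+.285
        p=[*b2w(.08-r*np.cos(a),b[1]),.031+r*np.sin(a)-.019]
        print(round(th,3),np.round(M.T@(np.array(p)-s["ee_pos"])/.2,3))
E
python3 - <<'E'
from h import *
st(); arc(th1=.75)
E
```

```text
18.1 [ 0.6516 -0.2253  0.2241] [3.141 0.    1.331] [ 1.2 -1.   0.2] 0.011395150966258543
r 0.21486210400303396 theta 1.4454092380352965
1.387 [-0.    -0.062 -0.002]
1.33 [-0.    -0.124 -0.006]
1.272 [-0.    -0.186 -0.007]
1.214 [-0.    -0.248 -0.005]
1.156 [-0.    -0.309  0.002]
1.098 [-0.    -0.37   0.011]
1.04 [-0.    -0.431  0.025]
0.982 [-0.    -0.49   0.041]
0.924 [-0.    -0.549  0.062]
0.866 [-0.    -0.606  0.085]
0.808 [-0.    -0.662  0.112]
0.75 [-0.    -0.716  0.142]
```

Request:
carry_out(motion=[[[0,-0.062,-0.004],0],[[0,-0.124,-0.009],0],[[0,-0.186,-0.01],0],[[0,-0.248,-0.008],0],[[0,-0.309,-0.002],0],[[0,-0.37,0.008],0],[[0,-0.431,0.022],0],[[0,-0.49,0.039],0],[[0,-0.549,0.06],0],[[0,-0.606,0.084],0],[[0,-0.662,0.112],0],[[0,-0.716,0.142],0]])

```text
time_s: 19.3
ee_pos: [0.512, -0.1911, 0.1957]
eef_rot: [3.141, -0.0, 1.331]
force: [0.8, 0.8, -0.6]
grip_width: 0.0117
grip_force: 12.0
```

```bash
python3 - <<'E'
from h import *
st(); arc(th1=.2)
E
```

```text
19.3 [ 0.512  -0.1911  0.1957] [ 3.141 -0.     1.331] [ 0.8  0.8 -0.6] 0.01167299949063679
r 0.21384807747173737 theta 0.7479576251665472
0.702 [-0.    -0.041  0.027]
0.657 [-0.    -0.081  0.055]
0.611 [-0.    -0.12   0.084]
0.565 [-0.    -0.157  0.116]
0.52 [-0.    -0.193  0.149]
0.474 [-0.    -0.227  0.183]
0.428 [-0.    -0.26   0.219]
0.383 [-0.    -0.291  0.257]
0.337 [-0.    -0.32   0.296]
0.291 [-0.    -0.348  0.336]
0.246 [-0.    -0.374  0.378]
0.2 [-0.    -0.397  0.42 ]
```

Request:
carry_out(motion=[[[0,-0.041,0.027],0],[[0,-0.081,0.055],0],[[0,-0.12,0.084],0],[[0,-0.157,0.116],0],[[0,-0.193,0.149],0],[[0,-0.227,0.183],0],[[0,-0.26,0.219],0],[[0,-0.291,0.257],0],[[0,-0.32,0.296],0],[[0,-0.348,0.336],0],[[0,-0.374,0.378],0],[[0,-0.397,0.42],0]])

```text
time_s: 20.5
ee_pos: [0.4349, -0.1724, 0.1109]
eef_rot: [3.142, 0.0, 1.331]
force: [2.0, 0.8, -1.3]
grip_width: 0.0116
grip_force: 12.0
```

```bash
python3 - <<'E'
from h import *
st(); arc(th1=-.005,n=12); im,d=camera("scene"); cv2.imwrite("pics/s3.png",im)
E
```

```text
20.5 [ 0.4349 -0.1724  0.1109] [3.142 0.    1.331] [ 2.   0.8 -1.3] 0.011596414298654078
r 0.21328646695350464 theta 0.19732342515478918
0.18 [-0.    -0.01   0.015]
0.164 [-0.    -0.018  0.031]
0.147 [-0.    -0.025  0.048]
0.13 [-0.    -0.033  0.064]
0.113 [-0.    -0.04   0.081]
0.096 [-0.    -0.047  0.097]
0.079 [-0.    -0.053  0.114]
0.062 [-0.    -0.059  0.131]
0.046 [-0.    -0.065  0.148]
0.029 [-0.    -0.071  0.165]
0.012 [-0.    -0.077  0.182]
-0.005 [-0.    -0.082  0.2  ]
```

View pics/s3.png

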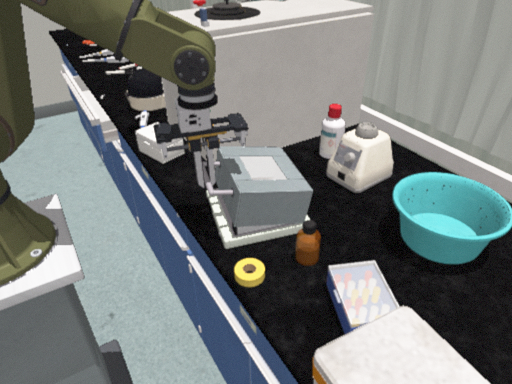

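The scene view shows the hood nearly shut at (262,190), its bar held by the gripper at (215,188); bottle (308,243) and tape (250,272) have not moved.

Request:
carry_out(motion=[[[0,-0.01,0.015],0],[[0,-0.018,0.031],0],[[0,-0.025,0.048],0],[[0,-0.033,0.064],0],[[0,-0.04,0.081],0],[[0,-0.047,0.097],0],[[0,-0.053,0.114],0],[[0,-0.059,0.131],0],[[0,-0.065,0.148],0],[[0,-0.071,0.165],0],[[0,-0.077,0.182],0],[[0,-0.08,0.19],0]])

```text
time_s: 21.75
ee_pos: [0.4208, -0.1691, 0.0748]
eef_rot: [3.138, 0.001, 1.331]
force: [3.3, 1.8, 21.1]
grip_width: 0.0117
grip_force: 12.0
```

Request:
carry_out(motion=[[[0,0,0.004],0],[[0,0,0.008],0],[[0,0,0.01],0],[[0,0,0.01],0]])

```text
time_s: 22.15
ee_pos: [0.4208, -0.1694, 0.0733]
eef_rot: [3.138, 0.001, 1.331]
force: [0.8, 0.5, 17.2]
grip_width: 0.0114
grip_force: 12.0
```

```bash
python3 - <<'E'
from h import *
st(); arc(n=1)
E
```

```text
22.15 [ 0.4208 -0.1694  0.0733] [3.138e+00 1.000e-03 1.331e+00] [ 0.8  0.5 17.2] 0.01141960565889191
r 0.21238524198077882 theta 0.0076185533884334244
0.0 [ 0.    -0.008  0.006]
```

Request:
carry_out(motion=[[[0,0,-0.006],0],[[0,0,-0.01],0],[[0,0,-0.01],0]])

```text
time_s: 22.45
ee_pos: [0.4209, -0.1694, 0.0741]
eef_rot: [3.138, 0.001, 1.331]
force: [10.7, -4.1, -4.5]
grip_width: 0.0117
grip_force: 12.0
```

Request:
carry_out(motion=[[[0,0,0],0],[[0,0,0],0],[[0,0,0],0],[[0,0,0],0],[[0,0,0],0]], hand=0.35)

```text
time_s: 22.95
ee_pos: [0.4196, -0.1686, 0.0736]
eef_rot: [-3.141, -0.0, 1.331]
force: [-0.6, -0.2, 0.4]
grip_width: 0.0307
grip_force: 0.0
```

Request:
carry_out(motion=[[[0,0,-0.05],0],[[0,0,-0.1],0],[[0,0,-0.2],0],[[0,0,-0.4],0],[[0,0,-0.6],0],[[0,0,-0.8],0],[[0,0,-0.8],0],[[0,0,-0.8],0]])

```text
time_s: 23.75
ee_pos: [0.4198, -0.1687, 0.2345]
eef_rot: [3.14, 0.0, 1.331]
force: [0.9, -0.6, -0.4]
grip_width: 0.0308
grip_force: 0.0
```

```bash
python3 - <<'E'
from h import *
st()
for n in("scene","top"):
    im,d=camera(n); cv2.imwrite(f"pics/f_{n}.png",im); P=cloud(n,d).reshape(-1,3); B=np.c_[((P[:,:2]-C0)@np.array([[np.cos(YAW),-np.sin(YAW)],[np.sin(YAW),np.cos(YAW)]])),P[:,2]]
    q=B[(B[:,2]>.1)&(B[:,2]<.135)&(abs(B[:,0])<.085)&(abs(B[:,1])<.105)]
    if len(q)>50: print(n,len(q),np.linalg.lstsq(np.c_[q[:,:2],np.ones(len(q))],q[:,2],rcond=None)[0],np.median(q[:,2]))
    q=B[(B[:,2]>.07)&(B[:,2]<.11)&(abs(B[:,0]+.125)<.015)&(abs(B[:,1])<.05)]; print("bar",len(q),np.percentile(q[:,2],95) if len(q) else 0)
im=np.hstack([cv2.imread("pics/f_scene.png")[100:300,150:400],cv2.imread("pics/f_top.png")[60:260,150:400]]);cv2.imwrite("pics/f.png",im)
E
```

```text
23.75 [ 0.4198 -0.1687  0.2345] [3.14  0.    1.331] [ 0.9 -0.6 -0.4] 0.030806549769078196
scene 4094 [0.00765589 0.01782843 0.11534927] 0.11608313372640203
bar 147 0.0982771026392385
top 6798 [ 0.00107855 -0.00057585  0.11550005] 0.1155606714697629
bar 7 0.09923207756140645
```

View pics/f.png

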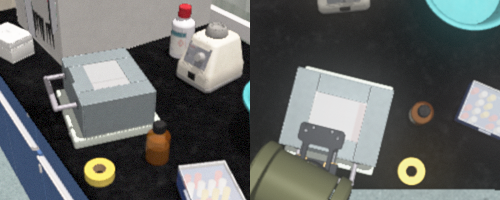

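The hood top is level at z = 0.1155 m, so it is fully shut. The bottle and tape have not moved, and the gripper is clear.

```bash
python3 -c "
from h import *
print(ctrl.hand_in())"
```

```text
the job is handed in; nothing more can be done
None
```

The carton has been turned a quarter turn and stands upright with a long side flush against the middle of the lamp bar; the hood was lowered gently until fully shut and let go, the bottle and tape were left where they were, and the job is handed in.

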